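# Start the jar-stop bolt square with the socket key

### The job

The bolt of the jar stop on the capping jig stands loose and leaning in its hole. Take the T-handled socket key from its rest, fit it fully over the bolt's square head, press it lightly down and stand key and bolt upright before you turn; then turn it clockwise until the bolt comes tight and the tab washer under it just begins to creep round with it, a few degrees at most. Leave the key standing on the bolt, let go, and do not push the jar in the jig or the lid beside the key about.

Things in the scene. Friction and masses are not known exactly. Their poses are not given: they have to be found in the camera images.
- key: T-handled socket key, loose, 0.2 to 0.33 kg, upright in a pocket of the white rest. Origin: centre of its underside, z up, 106 mm tall. Dark steel socket 30 x 30 mm, 38 mm high, with a square hole from below: 17.8 mm wide (sides along x, y), flared to 23 mm in the lowest 6 mm, flat ceiling 16 mm up. 16 mm shaft, black handle block 50 (x) by 14 (y) mm, 66 to 106 mm up: grip from above across y.
- key_seat (a point): centre of the flat ceiling of the key's socket, 16 mm above the key's origin
- key_handle (a point): centre of the key's handle block, 86 mm above the key's origin
- rest: white plastic slab 150 x 80 x 14 mm, fixed, origin under its centre; the key stands in its 34 mm square pocket (8 mm deep, 35 mm from the centre towards the slab's -x), a loose jar lid lies on its other half
- jig: capping jig, fixed: aluminium plate 200 x 120 x 12 mm, origin under its centre; a filled jar stands in the nest near its +x end, 48 mm from the centre. On its -x half lies the stop bar, dark steel, 84 x 34 x 8 mm, fixed, from 23 mm behind the bolt hole to 61 mm in front of it, with two white pads at the jar
- bolt_hole (a point): where the bolt's axis crosses the top face of the stop bar, 20 mm above the table: the bolt leans about this point, and stood square it is straight above it. Axes are the jig's
- bolt_head: square steel bolt head 16 x 16 mm, 20 mm high, on a round flange 24 mm wide, 4 mm thick. Origin: centre of the head's top face, 27.3 mm from bolt_hole along the bolt's axis; z is that axis, x and y its sides; starts within 45 degrees of square to the jig, leaning 5 to 10 degrees; 0.025 N m of friction holds the lean. Turns clockwise at 0.1 to 0.2 N m, then comes tight
- jar_jig: jar with a brass-coloured lid standing in the jig's nest, 71 mm wide, 82 mm tall, 0.35 kg, origin under its centre
- jar_lid: loose jar lid 71 mm wide, 12 mm high, on the rest beside the key
- washer (a joint): turn of the tab washer under the bolt, rad, 0 at the start, grows clockwise from above. Brass disc 29 mm wide, 1.5 mm thick, with a tab. Held by friction: it stays until the bolt comes hard tight, somewhere between 20 and 65 degrees of turn (differs each time; pitch fine, the bolt sinks unnoticeably), and creeps with the bolt at about 0.3 N m. 0.05 is well tight, 0.14 too far
Mind the look-alikes: they are no part of the job. Leave any orange or turquoise look-alike of the jig alone.

How it is judged:
By the outcome, as a careful person would: the job done as asked, in the order asked, and still so for the second after the job is handed in, with the robot touching nothing.
It also fails if it takes over 67 s, if anything falls off the work surface, if the arm or the gripper's body presses on something with over 40 N, if the wrist force passes 120 N, or if a joint passes its speed limit or range.

### The arm

A 6-joint arm with a two-finger parallel gripper is mounted at the origin on the work surface. World frame = base frame: x ahead of the robot, y to its left, z up, the work surface at z = 0. Lengths are in mm, angles in rad, forces in N, time in s.
With the tool pointing down it reaches from about 350 to 975 mm from the base axis. Payload 7.1 kg.
Tool frame: the origin (TCP) lies on the front face of the gripper's body, between the roots of the fingers; the fingertips stand 80 mm ahead of it and the grasp point (between the pads) lies 61 mm ahead of it (env.tips_ahead is the distance from the TCP to the fingertips, in mm); z points along the fingers, y is the line along which they close (so a half turn about z gives the same grasp; the last joint's range is limited). The gripper opens to 88 mm and grips with 3 to 60 N. Pads are 20 mm wide; open, the fingers measure 115 mm over their backs; the gripper's body (75 mm by 178 mm) begins 61 mm behind the grasp point.
Start: joints at [1.091, 0.423, 1.63, -0, 1.089, -0.019], TCP at [277.883, 559.809, 302.675] pointing down, gripper open.
Joint ranges: [-3, 3], [-0.9, 2.11], [0.09, 2.58], [-1.31, 4.45], [0.11, 2.69], [-2.54, 2.54]. Speed limits (rad/s): [2.39, 2.39, 3.01, 3.14, 3.14, 3.14].

### API

Orientations are given as a unit quaternion [x, y, z, w].
In Python, from station import env, set_gripper, viewer, workorder gives the robot as it stands. Calls block until the motion is done:
- env.reach(position, orientation): joint-space move of the TCP to a pose.
- env.move_l(position, rot=None, rate=150, f_stop=None): straight line of the TCP; rot=None keeps the orientation; rate is the mean speed in mm/s. With f_stop (N) it stops when the force on the tool has changed by that much, and returns True; else False.
- env.move_joints(angles): joint-space move.
- set_gripper(opening): finger opening in mm; the grip force is fixed at half the most; returns when the fingers have stopped.
- env.hold(seconds).
- env.ik(position, orientation): joint angles nearest the present ones, or None.
- env.read_state(): the state.
- viewer.camera(name): name is "side" or "top"; returns the picture (384x512x3 uint8, blue, green, red); there is no depth.
- viewer.camera_params(name): a dict with "fx", "fy", "cx", "cy" (pixels), "pose" (4x4, takes a point from camera to world coordinates). Camera axes: x right, y up, looking along -z (the intrinsics and any distortion apply to the point x, -y, -z); pixel columns grow to the right and rows downward; lengths in mm; the calibration is good to about 2 mm. A picture is of the moment at which its call begins. camera_params takes no time and is no camera call.
A pose or a line that the arm cannot do raises env.IKError and nothing moves.
- workorder.sign_off(): hands the job in; it is judged then, once.
The state is a dict: "time_s": time; "qpos": joint angles; "dq": joint speeds; "tau": joint torques, N m; "tool_pos": TCP position; "orientation": TCP orientation; "force": force on the tool from outside, world axes, zero at the start; "wrist_torque": the same for the moment, N m; "width": finger opening in mm; "grip_force": force on a finger pad.
Only numpy, scipy, OpenCV 4.12 (cv2) and the standard library are available. Lean on these libraries where they do the work, as an engineer would, in place of code of your own. Each camera call takes 0.05 s, during which the arm holds its last target. There are 200 camera calls.

## Working session

There is one attempt and no reset: what is moved stays moved. The work goes in short steps, each a Python script; the robot and the scene stay as the last script left them, time stands still between calls to the robot, and variables do not carry over. Pictures are saved under pics/ and viewed, at most 10 in all, crops included, and the job is handed in when it is done.

```bash
ls; mkdir -p pics; python3 - <<'E'
from station import env, viewer
import cv2, numpy as np
for n in("top","side"):
    im=viewer.camera(n); cv2.imwrite(f"pics/{n}0.png",im)
    p=viewer.camera_params(n); print(n,{k:(np.round(v,4).tolist() if k=="pose" else v) for k,v in p.items()})
a=cv2.imread("pics/top0.png")
cv2.imwrite("pics/top0b.png",cv2.resize(a,(800,600),interpolation=cv2.INTER_CUBIC))
b=cv2.imread("pics/side0.png")
cv2.imwrite("pics/side0b.png",cv2.resize(b,(800,600),interpolation=cv2.INTER_CUBIC))
E
```

```text
pics
top {'fx': 348.17857744004766, 'fy': 348.17857744004766, 'cx': 254.60452119653786, 'cy': 193.30466995533817, 'pose': [[0.0244, 0.9905, -0.1357, 349.3292], [-0.999, 0.0292, 0.0335, 49.0806], [0.0371, 0.1347, 0.9902, 976.8323], [0.0, 0.0, 0.0, 1.0]]}
side {'fx': 425.1746825184015, 'fy': 425.1746825184015, 'cx': 258.17695920674896, 'cy': 192.59336903160658, 'pose': [[0.8735, 0.2972, -0.3857, 85.7988], [-0.4869, 0.5419, -0.6851, -620.2885], [0.0054, 0.7862, 0.618, 696.2467], [0.0, 0.0, 0.0, 1.0]]}
```

View pics/top0b.png

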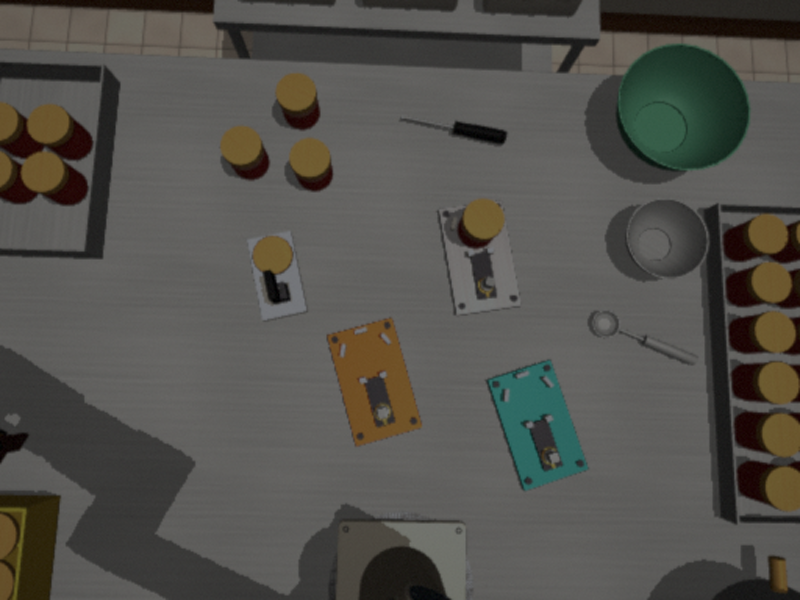

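View pics/side0b.png

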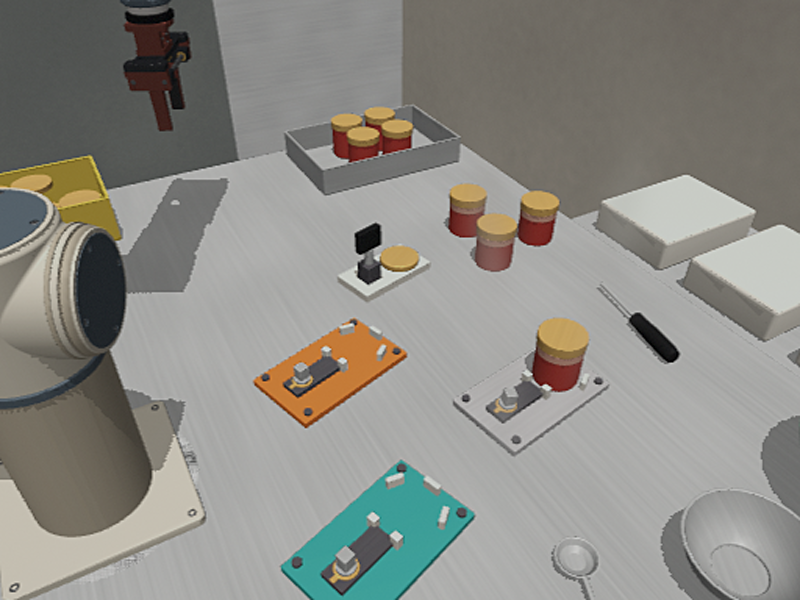

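The top view shows the aluminium jig at about (480,258) in the 800x600 picture, with its jar at (482,220) and bolt at (487,288). The rest is at (276,275) with the key at (275,290). The side view agrees: jig at (530,400), bolt at (508,398), rest at (383,270), key at (369,255). Next I'll zoom in.

```bash
python3 - <<'E'
import cv2, numpy as np
t=cv2.imread("pics/top0.png"); s=cv2.imread("pics/side0.png")
def c(im,x,y,w=80,h=60,k=5): return cv2.resize(im[y:y+h,x:x+w],(w*k,h*k),interpolation=cv2.INTER_CUBIC)
# rest top x~155-200,y145-208 ; jig top x 278-335,y 125-203
out=np.vstack([np.hstack([c(t,135,147),c(t,270,145)]),np.hstack([c(s,207,137),c(s,288,232)])])
cv2.imwrite("pics/zoom.png",np.clip(out*1.5,0,255).astype(np.uint8))
E
```

```text
(no output)
```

View pics/zoom.png

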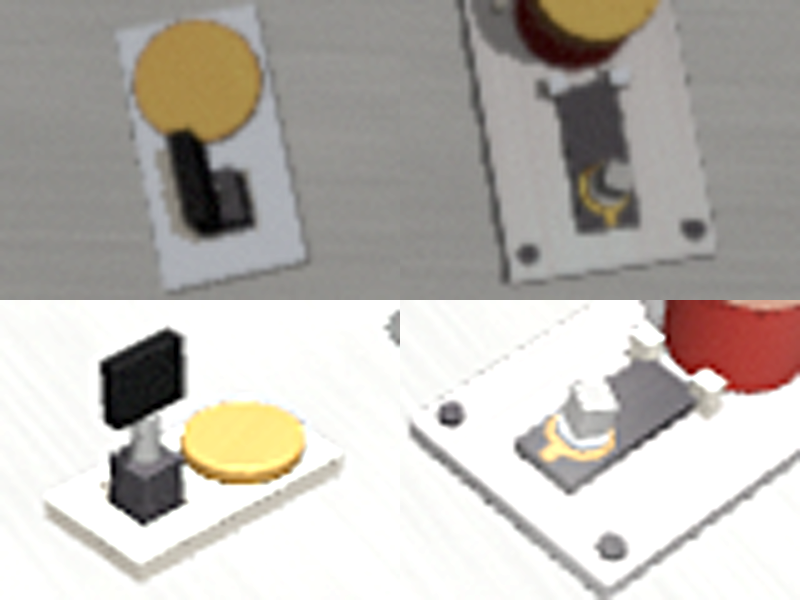

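Key, rest and lid are clear in both views. The bolt shows in the top view at tile (615,185), leaning right, and in the side view at (590,405). Now a larger zoom on the bolt, plus mask measurements.

```bash
cat > h.py <<'E'
import cv2, numpy as np
from station import env, set_gripper, viewer, workorder
from scipy.spatial.transform import Rotation as R
P={n:viewer.camera_params(n) for n in("top","side")}
def ray(n,u,v):
    p=P[n];T=np.array(p["pose"]);d=T[:3,:3]@np.array([(u-p["cx"])/p["fx"],-(v-p["cy"])/p["fy"],-1.]);return T[:3,3],d/np.linalg.norm(d)
def onz(n,u,v,z):
    o,d=ray(n,u,v);return (o+d*(z-o[2])/d[2])
def tri(a,b):
    (o1,d1),(o2,d2)=ray("top",*a),ray("side",*b)
    s=np.linalg.lstsq(np.c_[d1,-d2],o2-o1,rcond=None)[0];p,q=o1+s[0]*d1,o2+s[1]*d2
    return (p+q)/2,np.linalg.norm(p-q)
def proj(n,X):
    p=P[n];T=np.array(p["pose"]);c=T[:3,:3].T@(np.array(X)-T[:3,3]);return np.array([p["cx"]+p["fx"]*c[0]/-c[2],p["cy"]+p["fy"]*-c[1]/-c[2]])
E
python3 - <<'E'
from h import *
t=cv2.imread("pics/top0.png"); s=cv2.imread("pics/side0.png")
def c(im,x,y,w,h,k,g): return np.clip(cv2.resize(im[y:y+h,x:x+w],(w*k,h*k),interpolation=cv2.INTER_CUBIC)*g,0,255).astype(np.uint8)
# top bolt region center ~(312,182); side ~(325,254)
out=np.hstack([c(t,296,158,40,50,10,2.2),c(s,303,236,50,50,8,.85)[:,:400]]) if 0 else None
A=c(t,296,157,40,50,10,2.0); B=c(s,305,236,40,50,10,.9)
cv2.imwrite("pics/zoom2.png",np.hstack([A,B]))
# handle silhouette in side view
m=(s[137:185,220:250].max(2)<45).astype(np.uint8)
n,l,st,ce=cv2.connectedComponentsWithStats(m); print(st[1:],ce[1:])
# lid / rest masks
rt=t[140:212,150:205].astype(int)
mw=((rt[...,0]-rt[...,2]>3)&(rt.min(2)>95)).astype(np.uint8)
print(mw.sum(), rt[5,5],rt[50,35])
mt=(t[147:207,135:215].max(2)<40).astype(np.uint8)
n,l,st,ce=cv2.connectedComponentsWithStats(mt); print(st[1:],ce[1:]+[135,147])
g=cv2.cvtColor(t,cv2.COLOR_BGR2HSV)[147:207,135:215]
ml=((g[...,0]>12)&(g[...,0]<28)&(g[...,1]>110)).astype(np.uint8); M=cv2.moments(ml,True);print("lid top",M['m10']/M['m00']+135,M['m01']/M['m00']+147,M['m00'])
E
```

```text
[[  7   6  16  20 216]
 [  9  30  14  15  66]
 [ 17  35   1   1   1]] [[14.91666667 15.55555556]
 [14.45454545 37.66666667]
 [17.         35.        ]]
575 [96 98 98] [48 48 48]
[[ 34  26  17  21 177]] [[175.56497175 184.42937853]]
lid top 174.07543103448276 162.85775862068965 464.0
```

View pics/zoom2.png

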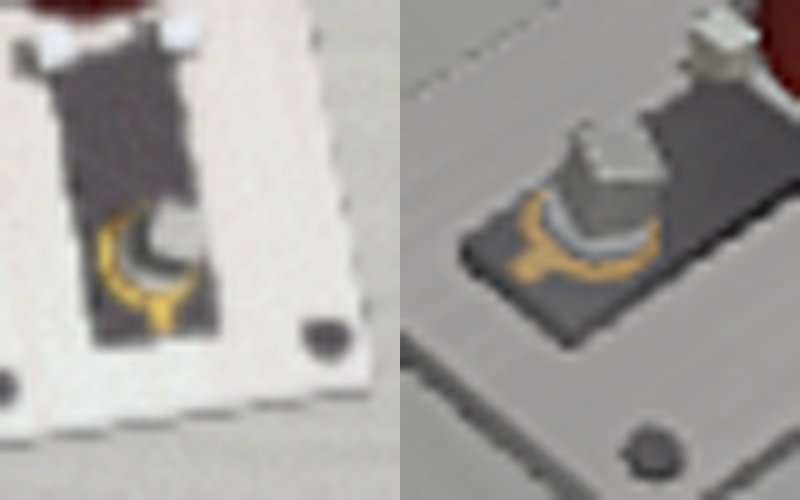

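The zoom shows the head's top face centred at tile (178,229) in the top view and at (622,150), left 400 px removed, in the side view. The bar's near corners are at (97,345) and (217,332) in the top view, and at (463,243) and (570,335) in the side view.

```bash
python3 - <<'E'
from h import *
r=lambda a:np.round(a,1)
ft=lambda x,y:(296+(x+.5)/10-.5,157+(y+.5)/10-.5)
fs=lambda x,y:(305+(x-400+.5)/10-.5,236+(y+.5)/10-.5)
f5=lambda x,y,ox,oy:(ox+(x+.5)/5-.5,oy+(y+.5)/5-.5)
H,e=tri(ft(178,229),fs(622,150)); print("head",r(H),r(e))
tv=[onz("top",*ft(*p),47) for p in[(152,208),(195,198),(208,248),(160,262)]]
sv=[onz("side",*fs(*p),47) for p in[(583,120),(640,118),(665,178),(605,182)]]
for v in(tv,sv): print("head corners",r(np.array(v)[:,:2]).tolist(), [round(float(np.hypot(*(v[i]-v[i-1])[:2])),1) for i in range(4)],[round(float(np.degrees(np.arctan2(*(v[i]-v[i-1])[1::-1])))%90,1) for i in range(4)])
a,b=onz("top",*ft(97,345),20),onz("top",*ft(217,332),20)
c,d=onz("side",*fs(463,243),20),onz("side",*fs(570,335),20)
l=onz("top",*ft(57,85),20); rr=onz("top",*ft(180,60),20); c2=onz("side",*fs(800,185),20)
print("bar top",r(a),r(b),"side",r(c),r(d), "w",np.linalg.norm(a-b),np.linalg.norm(c-d))
for u,v in((a,l),(b,rr),(d,c2)): print("bar yaw",np.degrees(np.arctan2(*(v-u)[1::-1])))
# plate holes z=12 top tile (jig tile 270,145 shown at x-400)
h1,h2=onz("top",*ft(-5,388),12),onz("top",*ft(326,338),12); print("holes",r(h1),r(h2),r((h1+h2)/2))
# side holes
k1,k2=[onz("side",*f5(x-400,y-300,288,232),12) for x,y in((452,414),(612,547))];print("holes side",r(k1),r(k2),r((k1+k2)/2))
# rest corners top tile
q=[onz("top",*f5(x,y,135,147),14) for x,y in((119,30),(252,8),(308,262),(166,290))]
q2=[onz("side",*f5(x,y-300,207,137),14) for x,y in((45,508),(142,568),(343,457))]
q=np.array(q);print("rest",r(q).tolist(),r(q.mean(0)),"yaw",np.degrees(np.arctan2(*(q[0]-q[3])[1::-1])),np.degrees(np.arctan2(*(q[1]-q[2])[1::-1])));print(r(q2).tolist())
s=(220+14.917,137+15.556)
print("handle side",r(onz("side",*s,92)))
print("lid top",r(onz("top",174.075,162.86,25)))
# handle top face in top tile : corners
hv=np.array([onz("top",*f5(x,y,135,147),112) for x,y in((167,132),(187,129),(218,228),(197,233))]);print("handle top",r(hv).tolist(),r(hv.mean(0)))
# handle side yaw: top edge (102,365)->(178,330)
z=[onz("side",*f5(x,y-300,207,137),112) for x,y in((103,366),(120,377),(186,341),(172,330))];print(r(z).tolist(),r(np.mean(z,0)))
print(env.read_state())
E
```

```text
head [ 520.6 -142.4   46.8] 2.1
head corners [[525.2, -134.6], [528.4, -146.5], [514.6, -150.0], [510.3, -136.9]] [15.0, 12.2, 14.2, 13.8] [8.5, 14.9, 14.6, 18.0]
head corners [[519.5, -131.7], [530.4, -137.0], [524.5, -153.7], [512.8, -148.6]] [18.2, 12.2, 17.7, 12.8] [68.6, 63.9, 70.5, 66.3]
bar top [ 491.  -124.6   20. ] [ 495.6 -158.4   20. ] side [ 493.2 -128.8   20. ] [ 498.  -161.1   20. ] w 34.07597129060115 32.66330336763035
bar yaw 9.007534325774715
bar yaw 7.744573069228008
bar yaw 8.970079452402521
holes [479.1 -97.3  12. ] [ 496.1 -191.1   12. ] [ 487.6 -144.2   12. ]
holes side [482.5 -96.   12. ] [ 499.1 -190.6   12. ] [ 490.8 -143.3   12. ]
rest [[588.6, 289.6, 14.0], [603.9, 216.1, 14.0], [460.6, 177.9, 14.0], [442.8, 254.9, 14.0]] [524.  234.6  14. ] yaw 13.359622066837805 14.918770597143197
[[441.1, 246.6, 14.0], [463.4, 174.0, 14.0], [607.7, 210.5, 14.0]]
handle side [492.  226.5  92. ]
lid top [558.3 242.1  25. ]
handle top [[512.8, 238.1, 112.0], [514.6, 228.2, 112.0], [465.0, 210.1, 112.0], [462.2, 220.4, 112.0]] [488.6 224.2 112. ]
[[467.1, 219.4, 112.0], [470.1, 206.0, 112.0], [515.4, 220.5, 112.0], [514.0, 233.6, 112.0]] [491.6 219.9 112. ]
{'time_s': 0.1, 'qpos': array([ 1.09100743e+00,  4.23772520e-01,  1.63059042e+00,  1.76352860e-05,
        1.08861780e+00, -1.90128624e-02]), 'dq': array([ 0.00168542, -0.00084669, -0.00304215, -0.00117859, -0.00015152,
        0.00022003]), 'tau': array([ 1.79821018e-04, -5.45610881e+01, -2.74327397e+01,  6.45458023e-02,
        1.87889091e-02, -8.44137816e-06]), 'tool_pos': array([277.70402813, 559.48275776, 301.98340062]), 'orientation': array([ 2.28359235e-01,  9.73576693e-01, -6.70646403e-04, -1.78875022e-04]), 'force': array([-0.2802882 ,  0.14172287,  0.03890517]), 'wrist_torque': array([-0.02277452, -0.00923048,  0.04579891]), 'grip_force': 0.0, 'width': 87.46077642680146}
```

```bash
cat >> h.py <<'E'
def down(yaw,tilt=(0,0)):
    """tool down, tool y at azimuth yaw+90 deg (key x at yaw); tilt = xy of the key's upward axis"""
    z=-np.array([tilt[0],tilt[1],np.sqrt(1-tilt[0]**2-tilt[1]**2)])
    a=np.radians(yaw+90);y=np.array([np.cos(a),np.sin(a),0]);y-=z*(y@z);y/=np.linalg.norm(y)
    return R.from_matrix(np.c_[np.cross(y,z),y,z]).as_quat()
def st(*k):
    s=env.read_state();print(round(s["time_s"],2),*[np.round(s[x],3) for x in("tool_pos","force","wrist_torque","width","grip_force")],"J6",round(s["qpos"][5],2))
E
python3 - <<'E'
from h import *
q=down(17.)
env.reach([490.5,223.5,215],q); st()
print(env.move_l([490.5,223.5,155],q,rate=100,f_stop=8)); st()
set_gripper(8); st()
E
python3 - <<'E'
from h import *
s=cv2.imread("pics/side0.png");t=cv2.imread("pics/top0.png")
n=np.array([.125,-.105,0]);n[2]=np.sqrt(1-n@n);H=np.array([520.6,-142.4,46.8])
for nm,im,x0,y0,w,h in(("side",s,318,245,18,18),("top",t,305,172,16,16)):
    g=cv2.resize(cv2.cvtColor(im,cv2.COLOR_BGR2GRAY)[y0:y0+h,x0:x0+w],None,fx=10,fy=10,interpolation=cv2.INTER_CUBIC)
    print(nm);print(cv2.cvtColor(im,cv2.COLOR_BGR2GRAY)[y0:y0+h,x0:x0+w])
E
```

```text
1.61 [490.568 224.105 215.21 ] [-1.615  1.01   0.215] [ 0.06   0.026 -0.027] 88.29 0.0 J6 -1.46
False
2.36 [490.716 223.724 155.217] [ 0.284 -0.279  0.537] [-0.02   0.002 -0.031] 88.061 0.0 J6 -1.46
3.48 [490.454 223.702 154.915] [-0.269  3.309 -1.496] [0.602 0.085 0.035] 13.901 29.983 J6 -1.46
side
[[173 173 172 171 170 171 172 173 174 172 173 176 180 175 144 114  83  84]
 [172 171 171 171 171 173 173 173 171 173 178 183 175 130  90  86  85  86]
 [170 171 171 173 176 175 173 172 174 177 164 111 100  92  88  88  89  87]
 [171 171 173 176 165 137 159 173 177 178 163 117  87  91  92  90  91  88]
 [172 173 175 161 133 171 169 168 167 168 176 167  85  89  92  91  92  89]
 [173 174 176 165 119 145 171 168 168 167 171 164 119  89  94  93  89  88]
 [173 174 174 151  98 140 188 170 168 167 170 174 158  81  91  90  90  88]
 [173 179 169 119 101 114 152 177 171 171 172 174 167 120  90  91  92  89]
 [179 168 121 106 109 107 146 193 183 183 184 179 166 137  89  91  90  88]
 [170 138 128 106 110 110 114 125 119 110 117 119 117 103  92  91  89  89]
 [131 175 160 104 110 111 114 123 118 118 115 114
[... 928 characters left out ...]
  66  73 105 112 113 114 112]
 [ 43  40  40  46  49  46  68  91  94  94  96 104 112 111 113 114]
 [ 43  49  52  56  43  42  78  94  95  95  96 102 111 112 115 114]
 [ 48  75  58  56  41  44  90  96  96  96  98 100 110 113 113 113]
 [ 52  87  68  58  43  39  84  92  95  98  96  94 109 114 113 113]
 [ 51  89  68  64  43  38  55  70  85  89  90  82 106 114 113 113]
 [ 54  83  65  72  57  47  42  43  43  55  67  62 100 112 113 112]
 [ 46  63  71  67  73  75  66  59  56  62  61  54  84 109 112 114]
 [ 40  51  81  72  73  88  91  89  85  81  61  50  72 107 113 115]
 [ 36  46  60  82  87  73  83  86  88  70  50  50  73 108 113 113]
 [ 36  43  47  57  71  73  91  92  71  53  46  47  65 106 114 115]]
```

```bash
python3 - <<'E'
from h import *
r=lambda a:np.round(a,1)
H,e=tri((313.6,179.9),(326.65,250.65));print("head",r(H),r(e))
B=np.array([517.2,-139.5,20]);n=H-B;print("axis len",np.linalg.norm(n),"lean deg",np.degrees(np.arccos(n[2]/np.linalg.norm(n))),"az",np.degrees(np.arctan2(n[1],n[0])));n/=np.linalg.norm(n)
ez=np.array([0,0,1.])
Rt=R.align_vectors([ez],[n])[0]
def onp(nm,u,v):
    o,d=ray(nm,u,v);return Rt.apply(o+d*(((H-o)@n)/(d@n))-H)
S=np.array([onp("side",318+a,245+b) for a,b in((6.3,8.5),(13.3,8.6),(10.7,2.5),(4.4,3.2))])
T=np.array([onp("top",305+a,172+b) for a,b in((5.5,9.7),(11.3,10.9),(6.5,4.7),(10.7,5.6))])
az=lambda a:np.degrees(np.arctan2(a[1],a[0]))
print(r(S[:,:2]).tolist());print("side: front",az(S[1]-S[0]),np.linalg.norm(S[1]-S[0]),"back",az(S[2]-S[3]),"right",az(S[2]-S[1]),np.linalg.norm(S[2]-S[1]),"left",az(S[3]-S[0]))
print("top: low",az(T[1]-T[0]),np.linalg.norm(T[1]-T[0]),"up",az(T[3]-T[2]),"left",az(T[2]-T[0]))
# washer ring via HSV: fit ellipse on outer boundary -> world pts at z=21.5, circle r 14.5
from scipy.optimize import least_squares
for nm,f,x0,y0,w,h in(("top","top0",300,168,20,28),("side","side0",312,248,24,20)):
    im=cv2.imread(f"pics/{f}.png");im=cv2.resize(im[y0:y0+h,x0:x0+w],None,fx=8,fy=8,interpolation=cv2.INTER_CUBIC)
    hs=cv2.cvtColor(im,cv2.COLOR_BGR2HSV);m=((hs[...,0]>10)&(hs[...,0]<32)&(hs[...,1]>90)&(hs[...,2]>60))
    v,u=np.nonzero(m);p=np.array([onz(nm,x0+(a+.5)/8-.5,y0+(b+.5)/8-.5,21.5)[:2] for a,b in zip(u,v)])
    fit=least_squares(lambda c:np.hypot(*(p-c).T)-13.2,[517,-139.5],loss="soft_l1",f_scale=.7)
    print("washer",nm,len(p),r(fit.x))
st()
E
```

```text
head [ 519.4 -143.    47.6] 2.6
axis len 27.865541333135806 lean deg 8.588114364180841 az -57.5191485361627
[[-7.9, -4.7], [6.1, -10.7], [10.8, 5.2], [-3.3, 8.9]]
side: front -23.40040055376813 15.269518353231113 back -14.656946622274361 right 73.48104717414866 16.614193003321972 left 71.01248830987723
top: low -98.40289374088356 16.57836446916783 up -98.70797112788725 left -12.305813867422826
washer top 1882 [ 515.4 -139.9]
washer side 2078 [ 518.6 -139.6]
3.48 [490.454 223.702 154.915] [-0.269  3.309 -1.496] [0.602 0.085 0.035] 13.901 29.983 J6 -1.46
```

```bash
cat >> h.py <<'E'
HOLE=np.array([517.1,-139.6,20.]);N=np.array([.103,-.117]);YAW=-14.;L=148.9
def keypose(d,yaw=YAW,n=N,off=(0,0)):
    """TCP pose that puts the key's origin d mm from HOLE along axis n"""
    a=np.array([n[0],n[1],np.sqrt(1-n[0]**2-n[1]**2)]);return (HOLE+a*(d+L)+[off[0],off[1],0]),down(yaw,n)
E
python3 - <<'E'
from h import *
env.move_l([490.5,223.7,225],rate=100); st()
p,q=keypose(70); env.reach(p,q); env.hold(.3); st()
p,q=keypose(42); env.move_l(p,q,rate=80); env.hold(.3); st()
t=viewer.camera("top");s=viewer.camera("side");cv2.imwrite("pics/t1.png",t);cv2.imwrite("pics/s1.png",s)
c=lambda im,x,y,g:np.clip(cv2.resize(im[y:y+75,x:x+50],(400,600),interpolation=cv2.INTER_CUBIC)*g,0,255).astype(np.uint8)
cv2.imwrite("pics/z1.png",np.hstack([c(t,288,135,2),c(s,300,195,1)]))
E
```

```text
4.33 [490.111 223.456 224.558] [ 0.438 -0.871 -2.462] [ 0.062 -0.017  0.024] 13.928 29.992 J6 -1.46
6.07 [ 539.834 -164.412  236.246] [ 0.755  0.047 -2.888] [-0.091 -0.03  -0.002] 13.964 29.993 J6 -1.72
6.87 [ 536.977 -162.047  208.936] [-0.184  0.124 -3.957] [-0.13  -0.071  0.02 ] 13.659 29.993 J6 -1.72
```

View pics/z1.png

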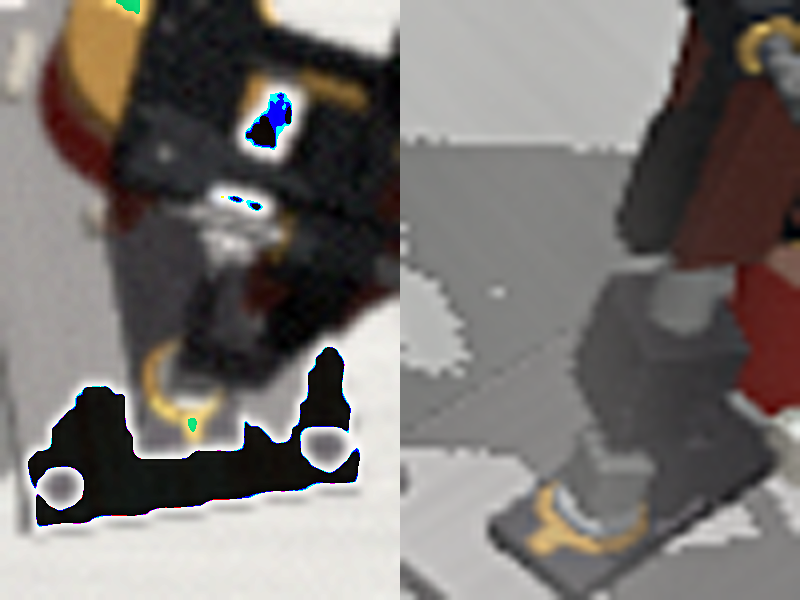

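The side view shows the socket above the bolt head: near vertical edge around (645,355)–(632,435), left edge at (580,360), right at (745,350). I'll compare that with the projected corners.

```bash
python3 - <<'E'
from h import *
s=env.read_state();M=R.from_quat(s["orientation"]).as_matrix();tcp=s["tool_pos"]
def sock(nm,x0,y0,k,ox):
    for z in(0,38):
        for a,b in((-15,-15),(15,-15),(15,15),(-15,15)):
            X=tcp+M@np.array([a,b,L-z]);u=proj(nm,X);print(z,(a,b),np.round((u-[x0,y0]+.5)*k-.5+[ox,0]))
    print("origin err vs axis",np.round(tcp+M@[0,0,L]-HOLE,1), "axis",np.round(-M[:,2],3))
print("side");sock("side",300,195,8,400)
im=cv2.imread("pics/s1.png")
# brighter contrast zoom
z=lambda i,x,y,w,h,k,lo,hi:cv2.resize(np.clip((i[y:y+h,x:x+w].astype(float)-lo)/(hi-lo)*255,0,255).astype(np.uint8),(w*k,h*k),interpolation=cv2.INTER_CUBIC)
A=z(im,318,225,30,45,13,30,190);B=z(cv2.imread("pics/t1.png"),300,160,30,45,13,15,115)
cv2.imwrite("pics/z2.png",np.hstack([A,B]))
E
```

```text
side
0 (-15, -15) [702. 451.]
0 (15, -15) [596. 462.]
0 (15, 15) [555. 374.]
0 (-15, 15) [659. 364.]
38 (-15, -15) [743. 352.]
38 (15, -15) [635. 362.]
38 (15, 15) [592. 275.]
38 (-15, 15) [698. 266.]
origin err vs axis [ 4.5 -5.  41.7] axis [ 0.103 -0.117  0.988]
```

View pics/z2.png

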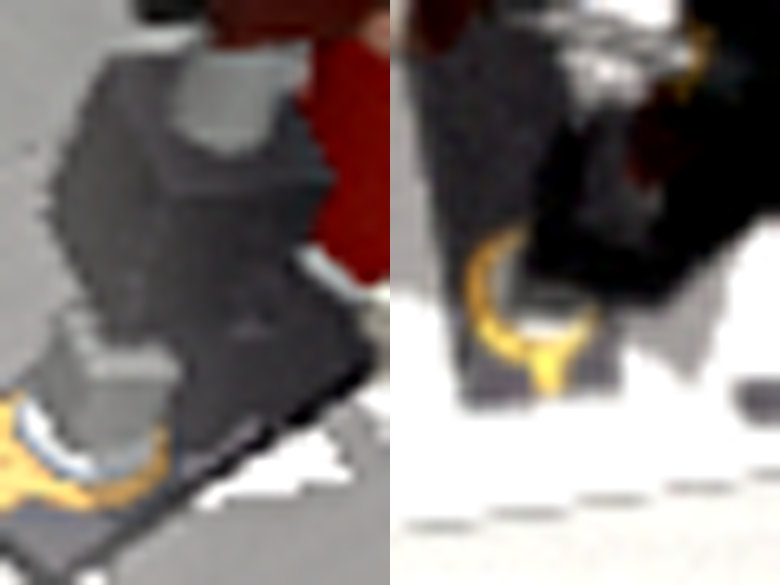

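The socket sits above the head, about 1 mm to the camera's right of the bolt axis and within the flare's capture range. I'll descend along the axis with a force stop.

```bash
cat >> h.py <<'E'
def where(n=N):
    s=env.read_state();M=R.from_quat(s["orientation"]).as_matrix();X=s["tool_pos"]+M@[0,0,L]-HOLE
    print("d",round(float(X@-M[:,2]),2),"lat",np.round((X-(X@M[:,2])*M[:,2])[:2],2),"F",np.round(s["force"],1),"T",np.round(s["wrist_torque"],3),"t",round(s["time_s"],2),"J6",round(s["qpos"][5],3))
E
python3 - <<'E'
from h import *
o=(-.9,.5);Y=-15
p,q=keypose(38,Y,off=o);env.move_l(p,q,rate=60);env.hold(.2);where()
p,q=keypose(9,Y,off=o);print(env.move_l(p,q,rate=25,f_stop=6));where();env.hold(.2);where()
E
```

```text
d 37.93 lat [-0.8   0.48] F [ 0.2 -0.4 -3.1] T [-0.18  -0.083 -0.01 ] t 7.42 J6 -1.701
True
d 11.39 lat [-1.08  0.54] F [0.7 0.2 5.2] T [-0.008  0.188  0.037] t 8.39 J6 -1.704
d 11.37 lat [-1.06  0.52] F [-0.4 -0.8  5.7] T [ 0.092  0.182 -0.015] t 8.59 J6 -1.704
```

Seated: d is 11.4 mm against 11.3 expected, with no contact before that. Now I'll stand it upright about the hole under light pressure.

```bash
python3 - <<'E'
from h import *
o=np.array([-1.,.5])
for f in(.75,.5,.25,0):
    p,q=keypose(11.1,-15,N*f,off=o*(.4+.6*f));env.move_l(p,q,rate=15);env.hold(.15);where()
t=viewer.camera("top");s=viewer.camera("side");cv2.imwrite("pics/t2.png",t);cv2.imwrite("pics/s2.png",s)
z=lambda i,x,y,w,h,k,lo,hi:cv2.resize(np.clip((i[y:y+h,x:x+w].astype(float)-lo)/(hi-lo)*255,0,255).astype(np.uint8),(w*k,h*k),interpolation=cv2.INTER_CUBIC)
cv2.imwrite("pics/z3.png",np.hstack([z(s,305,205,38,60,10,20,190),z(t,295,155,38,60,10,10,115)]))
E
```

```text
d 11.36 lat [-0.6   0.41] F [-1.4  0.8  7.3] T [0.142 0.451 0.015] t 9.26 J6 -1.683
d 11.31 lat [-0.54  0.36] F [-1.6  1.4  5.4] T [0.197 0.413 0.036] t 9.97 J6 -1.658
d 11.22 lat [-0.54  0.36] F [-1.4  0.4  6.1] T [0.23  0.496 0.01 ] t 10.68 J6 -1.629
d 11.18 lat [-0.47  0.3 ] F [-0.9  1.2  6.8] T [ 0.248  0.443 -0.029] t 11.38 J6 -1.595
```

View pics/z3.png

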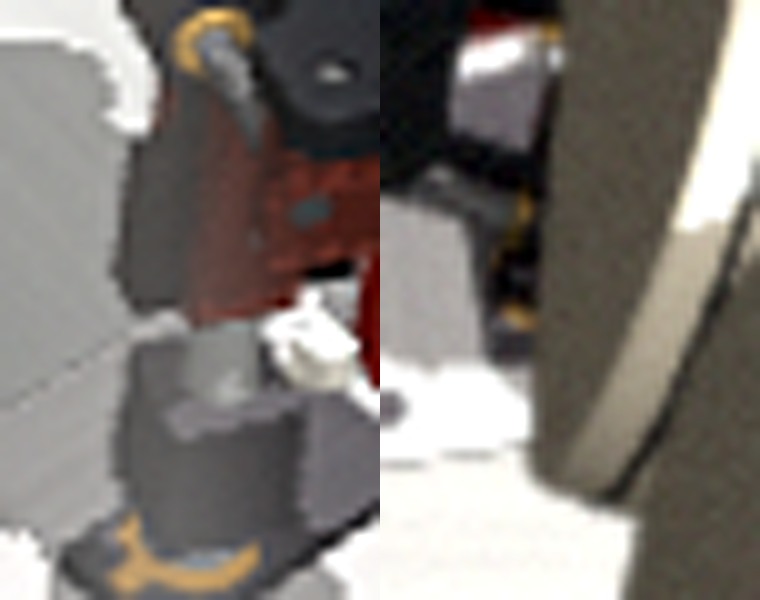

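The key is upright on the bolt with its socket down around the washer in the side view at (210,470); there is no visible gap. Now turning with J6, logging torque.

```bash
cat >> h.py <<'E'
def tz(k=5):
    a=[]
    for _ in range(k): env.hold(.02);a.append(np.r_[env.read_state()["force"],env.read_state()["wrist_torque"]])
    return np.mean(a,0)
E
python3 - <<'E'
from h import *
u,v=proj("side",HOLE+[0,0,11.3]),proj("side",HOLE+[0,0,49.3]);print("vertical line per 130 rows, dx10",(u-v)[0]/(u-v)[1]*130)
q=np.array(env.read_state()["qpos"]);q0=q[5];b=tz();print(np.round(b,3))
for i in range(30):
    q[5]+=np.radians(2.);env.move_joints(q);m=tz(4);s=env.read_state()
    print(i,round(np.degrees(s["qpos"][5]-q0),1),"tz",round(m[5],3),"F",np.round(m[:3],1),"t",round(s["time_s"],2))
    if m[5]>.235 or np.abs(m[:2]).max()>12: break
E
```

```text
vertical line per 130 rows, dx10 -18.753721223958507
[-1.779  0.876  6.186  0.221  0.468 -0.01 ]
0 2.0 tz 0.004 F [-2.1  0.5  5.6] t 11.88
1 4.0 tz 0.078 F [-2.   0.3  6.6] t 12.2
2 6.0 tz 0.079 F [-2.   1.1  6.2] t 12.52
3 8.0 tz 0.078 F [-2.5  1.3  6.2] t 12.83
4 10.0 tz 0.084 F [-2.1  1.8  6. ] t 13.15
5 12.0 tz 0.094 F [-2.1  1.9  5.9] t 13.47
6 14.0 tz 0.082 F [-1.4  2.4  5.9] t 13.78
7 16.0 tz 0.099 F [-1.5  3.2  5.9] t 14.1
8 18.0 tz 0.074 F [-1.1  3.1  6.2] t 14.42
9 20.0 tz 0.106 F [-1.   3.7  5.9] t 14.73
10 22.0 tz 0.08 F [-0.8  3.5  5.9] t 15.05
11 24.0 tz 0.069 F [-0.9  3.6  5.4] t 15.37
12 26.0 tz 0.083 F [-0.9  4.2  5.6] t 15.68
13 28.0 tz 0.106 F [-0.7  4.7  5.3] t 16.0
14 30.0 tz 0.082 F [-0.5  4.6  5.3] t 16.32
15 32.0 tz 0.072 F [-0.4  4.4  5.3] t 16.63
16 34.0 tz 0.081 F [-0.1  5.   5.6] t 16.95
17 36.0 tz 0.095 F [-0.   4.8  5.3] t 17.27
18 38.0 tz 0.083 F [-0.2  5.2  5.1] t 17.58
19 40.0 tz 0.102 F [0.3 5.5 4.8] t 17.9
20 42.0 tz 0.109 F [0.6 5.6 5.2] t 18.22
21 44.0 tz 0.129 F [0.9 5.4 4.8] t 18.53
22 46.0 tz 0.27 F [0.7 5.8 4.7] t 18.85
```

Torque jumped from 0.13 to 0.27 N m at 46°, so the bolt has come tight there. Before the last creep I'll check that it is upright in the side view.

```bash
python3 - <<'E'
from h import *
s=viewer.camera("side");cv2.imwrite("pics/s3.png",s)
S=env.read_state();print(tz());where()
M=R.from_quat(S["orientation"]).as_matrix();tcp=S["tool_pos"];print("tool axis",np.round(-M[:,2],4))
x0,y0,w,h,k=306,225,50,44,12
im=cv2.resize(np.clip((s[y0:y0+h,x0:x0+w].astype(float)-20)/140*255,0,255).astype(np.uint8),(w*k,h*k),interpolation=cv2.INTER_CUBIC)
for z in(0,38):
    for a,b in((-15,-15),(15,-15),(15,15),(-15,15)):
        u=(proj("side",tcp+M@np.array([a,b,L-z]))-[x0,y0]+.5)*k-.5
        print(z,(a,b),np.round(u)); cv2.circle(im,tuple(int(i) for i in u),3,(0,255,0) if z else (255,0,255),-1)
cv2.imwrite("pics/z4.png",im)
E
```

```text
[ 0.59307032  6.10761743  4.96176819  1.43900058 -0.16438325  0.25433352]
d 11.28 lat [0.18 1.35] F [0.5 6.  4.9] T [ 1.434 -0.168  0.208] t 18.98 J6 -0.793
tool axis [-1.0e-04 -2.2e-03  1.0e+00]
0 (-15, -15) [252. 453.]
0 (15, -15) [ 97. 386.]
0 (15, 15) [170. 282.]
0 (-15, 15) [323. 347.]
38 (-15, -15) [276. 301.]
38 (15, -15) [116. 234.]
38 (15, 15) [191. 131.]
38 (-15, 15) [348. 195.]
```

View pics/z4.png

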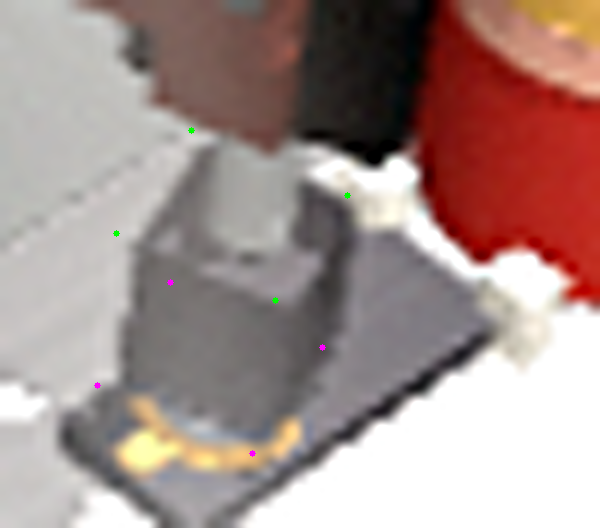

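The left socket edge matches the projected vertical (slope -0.126 against -0.125), so the key is upright. About 6 N of side load has built up as it turned, so I'll relieve that before the final creep.

```bash
python3 - <<'E'
from h import *
S=env.read_state();M=R.from_quat(S["orientation"]).as_matrix();yaw=np.degrees(np.arctan2(M[1,1],M[0,1]))-90;print("yaw",yaw)
for lat in((0.,.7),(.2,1.3),(.3,1.8)):
    p,q=keypose(11.0,-61.,np.zeros(2),off=lat);env.move_l(p,q,rate=4);print(lat,np.round(tz(),3));where()
E
```

```text
yaw -61.036856420457326
(0.0, 0.7) [-0.451  4.297  6.969  1.154  0.227  0.247]
d 11.2 lat [0.28 1.5 ] F [-0.5  4.2  7.6] T [1.138 0.23  0.291] t 19.38 J6 -0.791
(0.2, 1.3) [-1.845  2.629  7.296  0.708  0.354  0.224]
d 11.21 lat [0.33 1.76] F [-1.7  3.   7.9] T [0.721 0.363 0.238] t 19.77 J6 -0.79
(0.3, 1.8) [-1.986  1.576  7.011  0.33   0.465  0.23 ]
d 11.19 lat [0.34 1.96] F [-1.7  2.3  6.9] T [0.376 0.489 0.223] t 20.13 J6 -0.789
```

```bash
python3 - <<'E'
from h import *
for y in(-61.,-62.,-63.,-64.,-65.):
    p,q=keypose(11.0,y,np.zeros(2),off=(-.1,2.2));env.move_l(p,q,rate=4);m=tz(6);S=env.read_state();M=R.from_quat(S["orientation"]).as_matrix()
    print(y,"act",round(np.degrees(np.arctan2(M[1,1],M[0,1]))-90,2),np.round(m,3),"t",round(S["time_s"],2))
    if m[5]>.36: break
cv2.imwrite("pics/s4.png",viewer.camera("side"))
# washer tab bright blob in side, s3 vs s4 vs s0/s2
for f in("s2","s3","s4"):
    im=cv2.imread(f"pics/{f}.png")[250:275,308:336].astype(float);w=np.clip(im[...,2]-im[...,0]-40,0,None)
    v,u=np.mgrid[250:275,308:336];k=w*(u<323);print(f,w.sum(),"tab",(k*u).sum()/k.sum(),(k*v).sum()/k.sum())
E
```

```text
-61.0 act -60.98 [-1.306  0.204  6.073  0.088  0.304  0.228] t 20.52
-62.0 act -61.97 [-1.073  0.586  5.573  0.091  0.257  0.268] t 20.88
-63.0 act -62.97 [-0.759  0.547  5.784  0.169  0.257  0.288] t 21.23
-64.0 act -63.97 [-0.882  1.203  5.745  0.187  0.225  0.296] t 21.57
-65.0 act -64.98 [-0.511  0.914  5.75   0.189  0.183  0.26 ] t 21.93
s2 490.0 tab 318.67826086956524 260.95652173913044
s3 732.0 tab 318.28053435114504 262.0267175572519
s4 878.0 tab 318.0806142034549 261.8598848368522
```

```bash
python3 - <<'E'
from h import *
c=np.array([518.6,-139.6])
for f in("side0","s2","s3","s4"):
    im=cv2.resize(cv2.imread(f"pics/{f}.png")[245:280,300:345].astype(np.float32),None,fx=4,fy=4,interpolation=cv2.INTER_LINEAR)
    sat=np.clip((im[...,2]-im[...,0])/(im.max(2)+1)-.15,0,.4)
    v,u=np.mgrid[:sat.shape[0],:sat.shape[1]];P_=np.array([onz("side",300+(a+.5)/4-.5,245+(b+.5)/4-.5,21.)[:2] for a,b in zip(u.ravel(),v.ravel())])-c
    r=np.hypot(*P_.T);az=np.arctan2(P_[:,1],P_[:,0])
    for lo,hi in((15.5,23),(16.5,23)):
        m=(r>lo)&(r<hi)&(np.abs(np.angle(np.exp(1j*(az-np.radians(172)))))<np.radians(45));w=sat.ravel()*m
        print(f,lo,round(float(w.sum()),1),"bearing",round(float(np.degrees(np.angle((w*np.exp(1j*az)).sum()))),2))
E
```

```text
side0 15.5 27.5 bearing -171.59
side0 16.5 22.7 bearing -171.49
s2 15.5 20.7 bearing -171.56
s2 16.5 17.0 bearing -171.34
s3 15.5 33.9 bearing -171.82
s3 16.5 28.2 bearing -171.76
s4 15.5 31.9 bearing -173.88
s4 16.5 26.8 bearing -173.93
```

The tab bearing moved about 2.4° clockwise (0.04 rad), which agrees with the torque plateau at about 0.28 N m. I'll turn slightly further and re-measure.

```bash
python3 - <<'E'
from h import *
for y in(-65.7,-66.4):
    p,q=keypose(11.0,y,np.zeros(2),off=(-.1,2.2));env.move_l(p,q,rate=4);m=tz(6);print(y,np.round(m,3))
cv2.imwrite("pics/s5.png",viewer.camera("side"));c=np.array([518.6,-139.6])
im=cv2.resize(cv2.imread("pics/s5.png")[245:280,300:345].astype(np.float32),None,fx=4,fy=4,interpolation=cv2.INTER_LINEAR)
sat=np.clip((im[...,2]-im[...,0])/(im.max(2)+1)-.15,0,.4)
v,u=np.mgrid[:sat.shape[0],:sat.shape[1]];P_=np.array([onz("side",300+(a+.5)/4-.5,245+(b+.5)/4-.5,21.)[:2] for a,b in zip(u.ravel(),v.ravel())])-c
r=np.hypot(*P_.T);az=np.arctan2(P_[:,1],P_[:,0])
for lo in(15.5,16.5):
    m=(r>lo)&(r<23)&(np.abs(np.angle(np.exp(1j*(az-np.radians(172)))))<np.radians(45));w=sat.ravel()*m
    print("bearing",round(float(np.degrees(np.angle((w*np.exp(1j*az)).sum()))),2))
st()
E
```

```text
-65.7 [-0.484  1.048  5.747  0.235  0.177  0.284]
-66.4 [-0.638  0.775  5.636  0.248  0.163  0.313]
bearing -176.67
bearing -176.75
22.73 [ 517.503 -137.432  180.136] [-0.299  1.32   5.384] [0.281 0.162 0.269] 13.977 30.013 J6 -0.69
```

The washer is now at roughly 0.06–0.09 rad, so it's time to release and retreat.

```bash
python3 - <<'E'
from h import *
set_gripper(40);st()
p=env.read_state()["tool_pos"];env.move_l([p[0],p[1],p[2]+90],rate=90);st()
env.reach([480,120,320],down(-30.));env.hold(.3);st()
s=viewer.camera("side");t=viewer.camera("top");cv2.imwrite("pics/s6.png",s);cv2.imwrite("pics/t6.png",t)
f=lambda im,x,y,g:cv2.resize(np.clip(im[y:y+100,x:x+66].astype(float)*g,0,255).astype(np.uint8),(396,600),interpolation=cv2.INTER_CUBIC)
cv2.imwrite("pics/z6.png",np.hstack([f(s,300,180,1),f(t,275,115,1.9)]))
# upright check: shaft/handle predicted if vertical
a,b=proj("side",HOLE+[0,0,31.3+0-20]),proj("side",HOLE+[0,0,97.3]);print("handle ctr pred side z6", (b-[300,180]+0)*6,"top",(proj("top",HOLE+[0,0,97.3+20])-[275,115])*6+[396,0])
E
```

```text
23.33 [ 516.967 -137.407  179.835] [ 0.811  0.347 -0.035] [-0.045  0.058  0.033] 40.351 0.0 J6 -0.69
24.48 [ 516.632 -137.321  269.26 ] [-0.277 -0.71   0.008] [-0.028 -0.029 -0.028] 40.273 0.0 J6 -0.69
25.82 [480.231 119.209 319.788] [0.107 0.413 0.381] [-0.012  0.006 -0.003] 40.035 0.0 J6 -0.83
handle ctr pred side z6 [166.25072553 274.28780549] top [665.55291502 354.35253129]
```

View pics/z6.png

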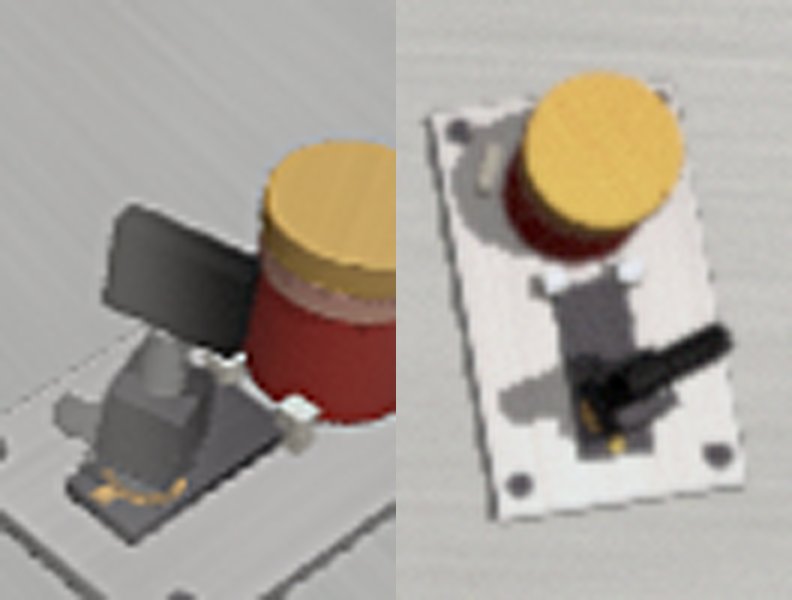

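The key stands upright and fully seated on the bolt (side (165,420), top (650,375)). The jar is still in its nest, and the arm is clear.

```bash
python3 -c "
from h import *
print(workorder.sign_off())"
```

```text
the job is handed in; nothing more can be done
None
```

I handed the job in at about 26 s: the bolt is tight with the washer crept about 0.06–0.09 rad, and the key is left standing on it, upright to within about 3° by camera. The jar still stood in its nest in the last pictures; I didn't look at the loose lid again after lifting the key.

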